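Stroke the organiser's lids shut

ROBOT

A 6-joint arm with a two-finger parallel gripper is mounted at the origin on a cart in front of the work surface, level with it; the furniture and walls round the work are solid. World frame = base frame: x ahead of the robot, y to its left, z up, the work surface at z = 0. Lengths are in m, angles in rad, forces in N, time in s.
With the tool pointing down it reaches from about 0.35 to 0.85 m from the base axis. Payload 8.1 kg.
Tool frame: the origin (TCP) lies on the centre line of the jaws, within the pads' length; the fingertips stand robot.tips_ahead ahead of it and the grasp point (between the pads) lies 8 mm behind it (robot.tips_ahead is the distance from the TCP to the fingertips, in m); z points along the fingers, y is the direction in which the jaws open and shut (so a half turn about z gives the same grasp; the last joint's range is limited). The gripper opens to 93 mm and grips with 3 to 60 N. Pads are 15 mm wide; open, the fingers measure 128 mm over their backs; the gripper's body (75 mm by 188 mm) begins 65 mm behind the grasp point.
Start: joints at [1.021, 0.13, 1.488, -0, 1.523, -0.085], TCP at [0.269, 0.536, 0.23] pointing down, gripper open.
Joint ranges: [-2.96, 2.96], [-0.89, 2.26], [0.02, 2.5], [-1.34, 4.48], [0, 2.73], [-2.66, 2.66]. Speed limits (rad/s): [2.39, 2.39, 2.79, 3.14, 3.14, 3.14].

INTERFACE

Orientations are given as a rotation vector (axis times angle).
In Python, from plant import monitor, eyes, job, robot gives the robot as it stands.
- The arm moves only by the tool servo_tool, never from a script. Its argument "plan" is a list that holds one entry, the list of rows, each a list of 7 numbers: the closure, from -1 (fully open) to 1 (shut), so that 0 is half open, then the shift along the world's x, y, z in mm, then the turn, a rotation vector about the world's x, y, z in rad. In form: [[[hand, dx, dy, dz, ax, ay, az], ...]]. A call has 1 to 12 rows; each row shifts and turns the commanded pose from where the row before left it; what a row does not reach is not made up. A row lasts 1/10 s, in which the tool goes at most 50 mm and 8.59 degrees, less where a joint would pass 70% of its speed; a pose out of reach is approached as far as the arm can. A call with a gripper value outside its range is refused whole. The fingers move at their own pace and stop on an object; "force" is the grip in N (left out, the last holds). Time passes only in rows, so rows that do not move let the fingers close. It gives the time, the measured TCP pose, the force and the opening at its end, in the units of the state.
- monitor.read_state(): the state, without advancing time (a new reading comes with each control period).
- eyes.read_camera(name): name is "scene" or "top"; returns the picture (384x512x3 uint8, red, green, blue); there is no depth.
- eyes.camera_info(name): a dict with "mtx" (3x3 intrinsics, pixels), "R" (3x3) and "t" (3): a world point X has camera coordinates R X + t. Camera axes: x right, y down, z forward; pixel columns grow to the right and rows downward; lengths in m; the calibration is good to about 2 mm. A picture is of the moment at which its call begins. camera_info takes no time and is no camera call.
- job.close_job(): hands the job in, once; it reports no verdict.
The state is a dict: "t": time; "q": joint angles; "dq": joint speeds; "joint_torque": joint torques, N m; "tool_pos": TCP position; "orientation": TCP orientation; "force": force on the tool from outside, world axes, zero at the start; "wrist_torque": the same for the moment, N m; "opening": finger opening in m.
Only numpy, scipy, OpenCV 4.12 (cv2) and the standard library are available. Lean on these libraries where they do the work, as an engineer would, in place of code of your own. Each camera call takes 0.05 s, during which the arm holds its last target. There are 200 camera calls.

TASK

The five little white lids of the grey sleeve organiser stand open. Starting from the plain flat pad at one end, run the shut fingertips lightly along the row in one stroke to the other end, so that the lids are wiped down shut one after another, keeping the fingertips on or close over the row until the last lid is shut; then move clear. Do not lift or shove the organiser, press gently, and leave the things lying round it alone.

Things in the scene. Friction and masses are not known exactly. Their poses are not given: they have to be found in the camera images.
- organiser: grey plastic sleeve organiser, a loose straight row of five compartments, 220 x 50 mm and 30 mm high, with a weighted base, about 1.4 kg, on rubber feet. Origin at the centre of its underside; x runs along the row from the end with the plain flat pad (x = -110 to -75 mm) towards the last lid, y across the row, z up. The pad's top, the side walls' tops and the lids' hinges lie at z = 30 mm
- pad_mid (a point): middle of the top of the plain flat pad at the start of the row, z = 30 mm on the organiser; the pad is 35 mm long along the row and 50 mm wide. Fingertips drawn from here along the row 2 to 8 mm above this level shut every lid
- row_1 (a point): point of the organiser over the middle of compartment 1, level with the box's rim (30 mm above the underside); it does not move with the lid. Lid 1 is next to the pad; the points are 36 mm apart along +x of the organiser
- row_2 (a point): point of the organiser over the middle of compartment 2, level with the box's rim (30 mm above the underside); it does not move with the lid. Lid 1 is next to the pad; the points are 36 mm apart along +x of the organiser
- row_3 (a point): point of the organiser over the middle of compartment 3, level with the box's rim (30 mm above the underside); it does not move with the lid. Lid 1 is next to the pad; the points are 36 mm apart along +x of the organiser
- row_4 (a point): point of the organiser over the middle of compartment 4, level with the box's rim (30 mm above the underside); it does not move with the lid. Lid 1 is next to the pad; the points are 36 mm apart along +x of the organiser
- row_5 (a point): point of the organiser over the middle of compartment 5, level with the box's rim (30 mm above the underside); it does not move with the lid. Lid 1 is next to the pad; the points are 36 mm apart along +x of the organiser
- lid_1 (a joint): white lid 1 (33 mm along the row, 42 mm across), hinged at rim level on its edge towards the pad, 18 mm before row_1; open, it rises away from the pad like a ramp. Angle in rad: 0 shut, positive open; starts 0.45 to 0.85. Shut, its free edge stands 5 mm above the rim; pressed, it dips to rim level (-0.15). Stiff hinge: it stays where left; 2 N shuts it
- lid_2 (a joint): white lid 2 (33 mm along the row, 42 mm across), hinged at rim level on its edge towards the pad, 18 mm before row_2; open, it rises away from the pad like a ramp. Angle in rad: 0 shut, positive open; starts 0.45 to 0.85. Otherwise like lid 1
- lid_3 (a joint): white lid 3 (33 mm along the row, 42 mm across), hinged at rim level on its edge towards the pad, 18 mm before row_3; open, it rises away from the pad like a ramp. Angle in rad: 0 shut, positive open; starts 0.45 to 0.85. Otherwise like lid 1
- lid_4 (a joint): white lid 4 (33 mm along the row, 42 mm across), hinged at rim level on its edge towards the pad, 18 mm before row_4; open, it rises away from the pad like a ramp. Angle in rad: 0 shut, positive open; starts 0.45 to 0.85. Otherwise like lid 1
- lid_5 (a joint): white lid 5 (33 mm along the row, 42 mm across), hinged at rim level on its edge towards the pad, 18 mm before row_5; open, it rises away from the pad like a ramp. Angle in rad: 0 shut, positive open; starts 0.45 to 0.85. Otherwise like lid 1
- vial: clear sleeve vial with a blue cap, 30 mm across, 75 mm high, standing beside the organiser; origin at the centre of its foot; leave alone
- adapter_a: small fibre adapter, 34 x 22 x 13 mm, beside the organiser; origin at its underside; leave alone
- adapter_b: small fibre adapter, 34 x 22 x 13 mm, beside the organiser; origin at its underside; leave alone
- cutter: side cutter lying flat beside the organiser, 133 x 41 x 13 mm; origin at its underside; leave alone

How it is judged:
By the outcome, as a careful person would: the job done as asked, in the order asked, and still so for the second after the job is handed in, with the robot touching nothing.
It also fails if it takes over 42 s, if anything falls off the work surface, if the arm or the gripper's body presses on something with over 40 N, if the wrist force passes 120 N, or if a joint passes its speed limit or range.

## Working session

There is one attempt and no reset: what is moved stays moved. The work goes in short steps, Python scripts to look and compute and a tool call to move; the robot and the scene stay as the last step left them, time stands still between calls to the robot, and variables do not carry over. Pictures are saved under pics/ and viewed, about 8 in all and at most 12, crops included, and the job is handed in when it is done.

Besides the shell and the picture viewer there is one more tool, called after ">>>" by a JSON object that holds its "method" and its "body", one argument or row to a line. servo_tool: Moves the arm, as the interface text tells. Its arguments: {"type":"object","properties":{"plan":{"type":"array"},"force":{"type":"number"}},"required":["plan"]}

```bash
mkdir -p pics; python3 - <<'E'
from plant import monitor, eyes, job, robot
import cv2,numpy as np
for n in("top","scene"):
    im=eyes.read_camera(n); cv2.imwrite(f"pics/{n}0.png",im[:,:,::-1]); i=eyes.camera_info(n); print(n,i)
s=monitor.read_state(); print({k:np.round(v,3) for k,v in s.items()}, robot.tips_ahead)
E
```

```text
top {'mtx': array([[497.42234065,   0.        , 249.56517076],
       [  0.        , 497.42234065, 192.33327004],
       [  0.        ,   0.        ,   1.        ]]), 'R': array([[ 0.02556632, -0.99961133, -0.01111508],
       [-0.98407287, -0.02320918, -0.17624393],
       [ 0.17591745,  0.01544396, -0.98428377]]), 't': array([-0.16767458,  0.54008492,  0.8164523 ])}
scene {'mtx': array([[484.76814005,   0.        , 265.48379934],
       [  0.        , 484.76814005, 189.53362433],
       [  0.        ,   0.        ,   1.        ]]), 'R': array([[ 0.87300471, -0.48757294, -0.01163653],
       [-0.28497153, -0.49059141, -0.82347513],
       [ 0.39579541,  0.72221375, -0.56723302]]), 't': array([-0.55068685,  0.12901338,  0.77767453])}
{'t': np.float64(0.1), 'q': array([ 1.021,  0.131,  1.489, -0.   ,  1.523, -0.085]), 'dq': array([ 0.001, -0.002, -0.001,  0.   ,  0.   ,  0.001]), 'joint_torque': array([ 1.0000e-03, -5.6134e+01, -4.9310e+01,  7.7000e-02,  2.9000e-02,
       -0.0000e+00]), 'tool_pos': array([0.269, 0.536, 0.229]), 'orientation': array([-7.230e-01, -3.057e+00,  2.000e-03]), 'force': array([-0.02 , -0.12 ,  0.183]), 'wrist_torque': array([-0.05 , -0.057, -0.02 ]), 'opening': np.float64(0.093)} 0.011
```

View pics/top0.png

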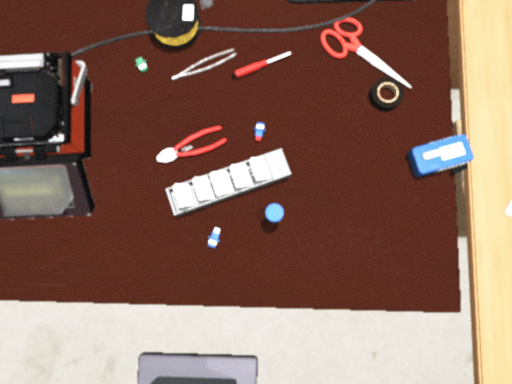

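View pics/scene0.png

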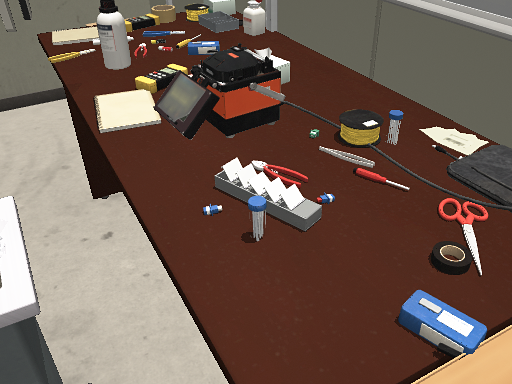

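The top view shows the row from the pad, at about (278,163) on the right, to lid 5 at about (180,197) on the left. The vial is at (274,213), and the adapters are at (260,130) and (214,237). The cutter is at (190,145). Next I measure the outline.

```bash
cat > h.py <<'E'
from plant import monitor, eyes, job, robot
import cv2,numpy as np
def ray(n,px,z):
    i=eyes.camera_info(n);R=i["R"];c=-R.T@i["t"]
    d=R.T@np.linalg.solve(i["mtx"],[px[0],px[1],1.]);return c+d*(z-c[2])/d[2]
def proj(n,X):
    i=eyes.camera_info(n);p=i["mtx"]@(i["R"]@np.array(X)+i["t"]);return p[:2]/p[2]
E
python3 - <<'E'
from h import *
for n,box in(("top",(155,140,300,225)),("scene",(205,150,330,235))):
    im=cv2.imread(f"pics/{n}0.png");x0,y0,x1,y1=box;c=im[y0:y1,x0:x1]
    hsv=cv2.cvtColor(c,cv2.COLOR_BGR2HSV)
    m=((hsv[...,2]>85)&(hsv[...,1]<70)).astype(np.uint8)*255
    m=cv2.morphologyEx(m,cv2.MORPH_OPEN,np.ones((3,3)))
    k=max(cv2.findContours(m,0,1)[0],key=cv2.contourArea)
    r=cv2.minAreaRect(k);b=cv2.boxPoints(r)+[x0,y0];print(n,r)
    for p in b:print(p.round(1),ray(n,p,0.03).round(4),ray(n,p,0).round(4))
    v=cv2.resize(np.hstack([c]),None,fx=5,fy=5,interpolation=cv2.INTER_CUBIC)
    cv2.drawContours(v,[(k*5+2)],-1,(0,255,0),1)
    cv2.imwrite(f"pics/{n}c.png",v)
E
```

```text
top ((72.434326171875, 40.42848205566406), (31.797157287597656, 125.6332015991211), 70.64100646972656)
[162.9 186.3] [5.544e-01 3.000e-04 3.000e-02] [0.5601 0.0061 0.    ]
[281.4 144.6] [ 0.6357 -0.2092  0.03  ] [ 0.6441 -0.2106  0.    ]
[292.  174.6] [ 0.5809 -0.2287  0.03  ] [ 0.5875 -0.2309  0.    ]
[173.4 216.3] [ 0.5012 -0.0213  0.03  ] [ 0.505  -0.0163  0.    ]
scene ((67.19073486328125, 34.55377960205078), (105.6302261352539, 33.643287658691406), 25.52969741821289)
[217.3 177. ] [ 0.5065 -0.032   0.03  ] [0.5239 0.0111 0.    ]
[231.8 146.6] [0.5828 0.0609 0.03  ] [0.6047 0.1096 0.    ]
[327.1 192.1] [ 0.6601 -0.1806  0.03  ] [ 0.6866 -0.1462  0.    ]
[312.6 222.5] [ 0.5872 -0.2419  0.03  ] [ 0.6094 -0.2111  0.    ]
```

View pics/topc.png

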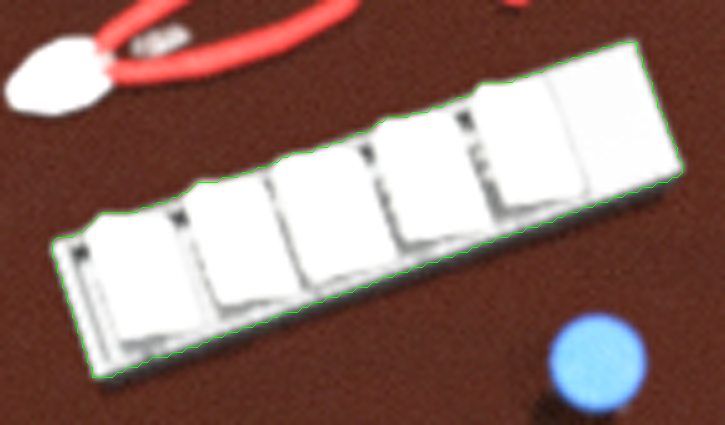

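View pics/scenec.png

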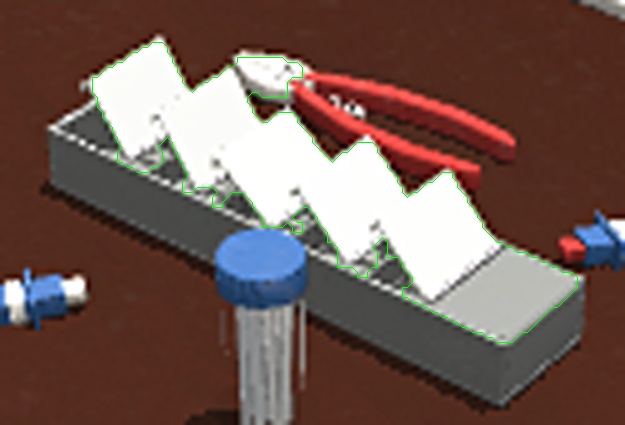

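```bash
python3 - <<'E'
from h import *
from scipy.spatial.transform import Rotation as Ro
f=lambda u,v,b:((u+.5)/5-.5+b[0],(v+.5)/5-.5+b[1])
T=[ray("top",f(u,v,(155,140)),.03)[:2] for u,v in((637,40),(682,172),(96,377),(53,240))]
S=[ray("scene",f(u,v,(205,150)),.03)[:2] for u,v in((582,278),(505,343),(50,128))]
T=np.array(T);S=np.array(S);print(T.round(4),S.round(4))
print([np.linalg.norm(T[i]-T[(i+1)%4]).round(4) for i in range(4)],[np.linalg.norm(S[i]-S[i+1]).round(4) for i in range(2)])
M=np.array([[-110,-25],[-110,25],[110,25],[110,-25]])/1e3
M=M*[1,-1]
# organiser x from pad (-y world) to +y: y axis = z x x -> check handedness by fit
def fit(P,M):
    best=None
    for s in(1,-1):
        m=M*[1,s];a=P-P.mean(0);b=m-m.mean(0)
        th=np.arctan2((b[:,0]*a[:,1]-b[:,1]*a[:,0]).sum(),(a*b).sum())
        R=np.array([[np.cos(th),-np.sin(th)],[np.sin(th),np.cos(th)]])
        c=P.mean(0)-R@m.mean(0);r=np.abs(P-(m@R.T+c)).max()
        if best is None or r<best[2]:best=(th,c,r)
    return best
for P,m in((T,M),(S,M[:3])):
    th,c,r=fit(P,m);u=np.array([np.cos(th),np.sin(th)]);print("th",th,"c",c.round(4),"res",r,"pad",(c-.0925*u).round(4),"end",(c+.11*u).round(4))
print("vial",ray("top",(273.9,212.4),.075))
Rc=Ro.from_rotvec(monitor.read_state()["orientation"]).as_matrix();print(Rc.round(3), "jaw yaw",np.arctan2(Rc[1,1],Rc[0,1]))
E
```

```text
[[ 0.6302 -0.2103]
 [ 0.582  -0.227 ]
 [ 0.5034 -0.0218]
 [ 0.5521 -0.004 ]] [[ 0.6274 -0.2084]
 [ 0.5834 -0.2261]
 [ 0.5046 -0.0236]]
[np.float64(0.051), np.float64(0.2197), np.float64(0.0518), np.float64(0.2206)] [np.float64(0.0474), np.float64(0.2173)]
th 1.933402072544299 c [ 0.5669 -0.1158] res 0.0010840097731468212 pad [ 0.5997 -0.2023] end [ 0.5279 -0.0129]
th 1.9383729483704648 c [ 0.5664 -0.1155] res 0.0018433983789634123 pad [ 0.5997 -0.2018] end [ 0.5269 -0.0128]
vial [ 0.50605196 -0.19618443  0.075     ]
[[-0.894  0.448 -0.001]
 [ 0.448  0.894 -0.001]
 [ 0.    -0.002 -1.   ]] jaw yaw 1.1059952837377944
```

Both views agree within 2 mm: pad_mid is (0.600, -0.202) and the row heads along (-0.357, 0.934). I move high above the pad with the fingers shut and the jaws across the row.

>>> {"method": "servo_tool", "body": {
  "plan": [
    [[1,16,-37,0,0,0,-0.037],[1,16,-37,0,0,0,-0.037],[1,16,-37,0,0,0,-0.037],[1,16,-37,0,0,0,-0.037],[1,16,-37,0,0,0,-0.037],[1,16,-37,0,0,0,-0.037],[1,16,-37,0,0,0,-0.037],[1,16,-37,0,0,0,-0.037],[1,16,-37,0,0,0,-0.037],[1,16,-37,0,0,0,-0.037]]
  ],
  "force": 20
}}

```text
t: 1.1
tool_pos: [0.429, 0.1647, 0.2294]
orientation: [-1.275, -2.871, 0.0]
force: [0.0, 0.4, -0.1]
opening: 0.0177
```

>>> {"method": "servo_tool", "body": {
  "plan": [
    [[1,17,-37,0,0,0,-0.037],[1,17,-37,0,0,0,-0.037],[1,17,-37,0,0,0,-0.037],[1,17,-37,0,0,0,-0.037],[1,17,-37,0,0,0,-0.037],[1,17,-37,0,0,0,-0.037],[1,17,-37,0,0,0,-0.037],[1,17,-37,0,0,0,-0.037],[1,17,-37,0,0,0,-0.037],[1,17,-37,0,0,0,-0.037],[1,0,0,0,0,0,0],[1,0,0,0,0,0,0]]
  ]
}}

```text
t: 2.3
tool_pos: [0.5985, -0.2043, 0.2284]
orientation: [-1.781, -2.586, 0.0]
force: [-0.2, 1.0, -0.5]
opening: 0.0004
```

>>> {"method": "servo_tool", "body": {
  "plan": [
    [[1,1,2,-30,0,0,0],[1,0,0,-35,0,0,0],[1,0,0,-35,0,0,0],[1,0,0,-30,0,0,0],[1,0,0,-20,0,0,0],[1,0,0,-13,0,0,0],[1,0,0,0,0,0,0],[1,0,0,0,0,0,0]]
  ]
}}

```text
t: 3.1
tool_pos: [0.6004, -0.2012, 0.0677]
orientation: [1.779, 2.588, 0.0]
force: [0.4, 0.3, -0.0]
opening: 0.0003
```

```bash
python3 - <<'E'
from h import *
im=eyes.read_camera("scene")[:,:,::-1];t=eyes.read_camera("top")[:,:,::-1]
a=cv2.resize(im[110:250,200:360],None,fx=3.5,fy=3.5);cv2.imwrite("pics/s1.png",a)
s=monitor.read_state();print(s["tool_pos"].round(4),s["force"].round(2),s["t"])
E
```

```text
[ 0.6012 -0.2019  0.0687] [ 1.44 -0.2  -0.01] 3.2
```

View pics/s1.png

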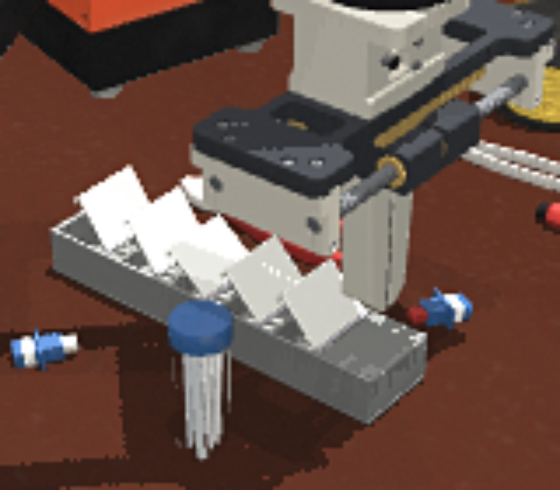

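Shut fingertips are over the pad, at about (385,305) in the crop, and clear of the vial. I lower to 4 mm above the pad.

>>> {"method": "servo_tool", "body": {
  "plan": [
    [[1,0,0,-8,0,0,0],[1,0,0,-8,0,0,0],[1,0,0,-5,0,0,0],[1,0,0,-2,0,0,0],[1,0,0,0,0,0,0],[1,0,0,0,0,0,0]]
  ]
}}

```text
t: 3.8
tool_pos: [0.6, -0.2017, 0.0436]
orientation: [-1.78, -2.588, -0.0]
force: [0.5, 0.6, -0.2]
opening: 0.0005
```

>>> {"method": "servo_tool", "body": {
  "plan": [
    [[1,0,0,1.5,0,0,0],[1,-1.8,4.7,0,0,0,0],[1,-1.8,4.7,0,0,0,0],[1,-1.8,4.7,0,0,0,0],[1,-1.8,4.7,0,0,0,0],[1,-1.8,4.7,0,0,0,0],[1,-1.8,4.7,0,0,0,0],[1,-1.8,4.7,0,0,0,0],[1,-1.8,4.7,0,0,0,0],[1,-1.8,4.7,0,0,0,0],[1,-1.8,4.7,0,0,0,0]]
  ]
}}

```text
t: 4.9
tool_pos: [0.5818, -0.1544, 0.0451]
orientation: [1.78, 2.588, -0.0]
force: [0.1, -2.4, 1.2]
opening: 0.0008
```

```bash
python3 - <<'E'
from h import *
im=eyes.read_camera("scene")[:,:,::-1]
cv2.imwrite("pics/s2.png",cv2.resize(im[110:250,200:360],None,fx=3.5,fy=3.5))
s=monitor.read_state();print(s["tool_pos"].round(4),s["force"].round(2),s["t"])
E
```

```text
[ 0.5817 -0.1538  0.0451] [ 0.11 -1.04  1.06] 4.95
```

View pics/s2.png

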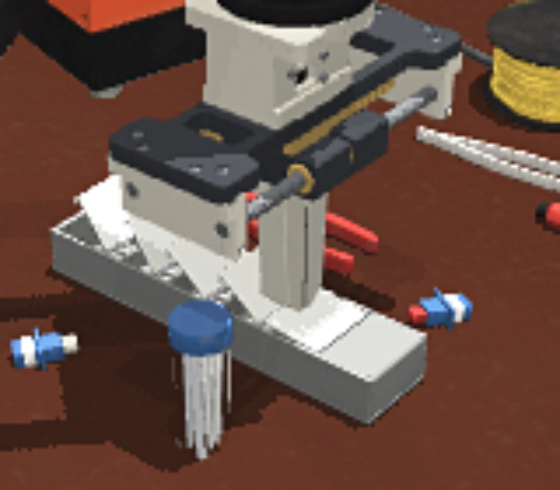

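Lid 1 is lying flat under the fingertips at about (300,310), the organiser has not moved and the force is about 2 N. I continue the stroke.

>>> {"method": "servo_tool", "body": {
  "plan": [
    [[1,-1.8,4.7,0,0,0,0],[1,-1.8,4.7,0,0,0,0],[1,-1.8,4.7,0,0,0,0],[1,-1.8,4.7,0,0,0,0],[1,-1.8,4.7,0,0,0,0],[1,-1.8,4.7,0,0,0,0],[1,-1.8,4.7,0,0,0,0],[1,-1.8,4.7,0,0,0,0],[1,-1.8,4.7,0,0,0,0],[1,-1.8,4.7,0,0,0,0]]
  ]
}}

```text
t: 5.95
tool_pos: [0.5638, -0.1072, 0.0452]
orientation: [-1.78, -2.589, -0.0]
force: [0.7, -0.2, 0.6]
opening: 0.0003
```

>>> {"method": "servo_tool", "body": {
  "plan": [
    [[1,-1.8,4.7,0,0,0,0],[1,-1.8,4.7,0,0,0,0],[1,-1.8,4.7,0,0,0,0],[1,-1.8,4.7,0,0,0,0],[1,-1.8,4.7,0,0,0,0],[1,-1.8,4.7,0,0,0,0],[1,-1.8,4.7,0,0,0,0],[1,-1.8,4.7,0,0,0,0],[1,-1.8,4.7,0,0,0,0],[1,-1.8,4.7,0,0,0,0]]
  ]
}}

```text
t: 6.95
tool_pos: [0.5456, -0.0601, 0.045]
orientation: [-1.78, -2.588, 0.0]
force: [0.1, -0.1, 0.2]
opening: 0.0003
```

>>> {"method": "servo_tool", "body": {
  "plan": [
    [[1,-1.8,4.7,0,0,0,0],[1,-1.8,4.7,0,0,0,0],[1,-1.8,4.7,0,0,0,0],[1,-1.8,4.7,0,0,0,0],[1,-1.8,4.7,0,0,0,0],[1,-1.8,4.7,0,0,0,0],[1,-1.8,4.7,0,0,0,0],[1,-1.8,4.7,0,0,0,0],[1,-1.8,4.7,0,0,0,0],[1,-1.8,4.7,0,0,0,0]]
  ]
}}

```text
t: 7.95
tool_pos: [0.5277, -0.0132, 0.0451]
orientation: [-1.78, -2.588, 0.0]
force: [-0.1, -0.6, -0.4]
opening: 0.0006
```

```bash
python3 - <<'E'
from h import *
im=eyes.read_camera("scene")[:,:,::-1]
cv2.imwrite("pics/s3.png",cv2.resize(im[110:250,200:360],None,fx=3.5,fy=3.5))
s=monitor.read_state();print(s["tool_pos"].round(4),s["force"].round(2),s["t"])
E
```

```text
[ 0.5274 -0.0126  0.045 ] [ 0.01  1.1  -0.04] 8.0
```

View pics/s3.png

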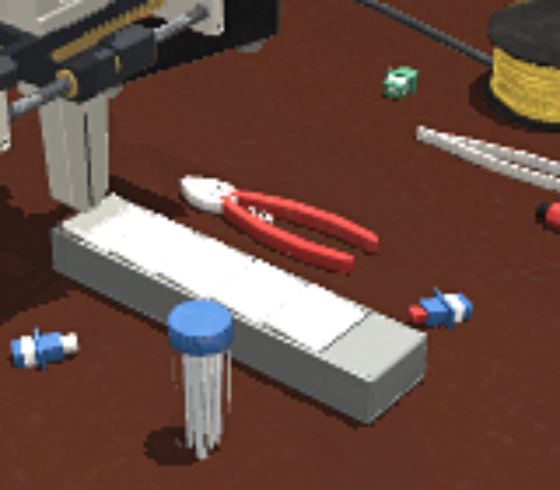

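All five lids look flat, and the tips stand at the far end. I lift clear.

>>> {"method": "servo_tool", "body": {
  "plan": [
    [[1,0,0,8,0,0,0],[1,0,0,15,0,0,0],[1,0,0,25,0,0,0],[1,0,0,30,0,0,0],[1,0,0,35,0,0,0],[1,0,0,35,0,0,0],[1,-15,15,25,0,0,0],[1,-25,25,10,0,0,0],[1,-25,25,0,0,0,0],[1,-15,15,0,0,0,0],[1,0,0,0,0,0,0],[1,0,0,0,0,0,0]]
  ]
}}

```text
t: 9.2
tool_pos: [0.4485, 0.0662, 0.2295]
orientation: [1.778, 2.588, 0.002]
force: [-0.0, 0.0, 1.0]
opening: 0.0005
```

```bash
python3 - <<'E'
from h import *
a=eyes.read_camera("scene")[110:250,200:340,::-1];b=eyes.read_camera("top")[120:260,155:300,::-1]
cv2.imwrite("pics/s4.png",np.hstack([cv2.resize(x,(400,400),interpolation=cv2.INTER_CUBIC) for x in(a,b)]))
s=monitor.read_state();print(s["tool_pos"].round(4),s["force"].round(2),s["t"])
E
```

```text
[0.4486 0.0657 0.2288] [ 1.01  0.04 -0.36] 9.3
```

View pics/s4.png

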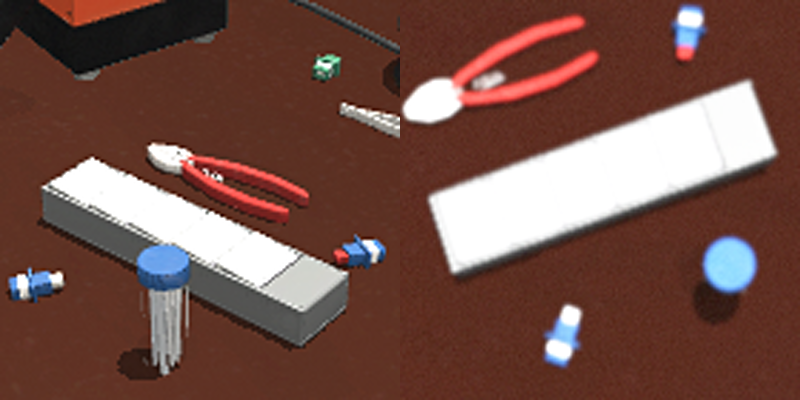

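Both views show all five lids flat (scene half, from about (280,270) to (75,175)), with the organiser and the things round it in place.

```bash
python3 -c "
from plant import job
print(job.close_job())"
```

```text
the job is handed in; nothing more can be done
None
```

I wiped all five lids shut in one stroke from the pad to the far end, with the shut fingertips about 4 mm above rim level, then lifted clear and handed the job in.

- **Lids:** the last pictures from both cameras show all five lying flat. I judged this by eye and did not measure the lid angles.
- **Force:** the highest reading I saw was about 2.7 N. I only read the force at the end of each move, so a brief peak in between could have gone unseen.
- **Surroundings:** the organiser, vial, adapters and cutter look unmoved by eye in those pictures. I did not re-measure their positions.
- **Time:** the arm was clear of everything at about 9.3 s on the robot's clock, against the 42 s limit.

No check failed. The two cameras agreed on the organiser's position to within 2 mm before the stroke.

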